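# Square a counting slide against the stage rail with the spring clip

### The job

The glass counting slide lies loose and crooked on the microscope stage. Take the spring clip by its thumb post and swing it round its pivot screw onto the slide's edge, so that its nose pushes the slide squarely home against the stop rail, and keep it pressed there for about two seconds with about 9 N at the nose, never more than 15 N, which chips the glass. Then swing the clip well clear of the slide again and let go, leaving the slide flush along the rail; do not touch the slide itself or disturb anything else.

Things in the scene. Friction and masses are not known exactly. Their poses are not given: they have to be found in the camera images.
- stage: the fixed stage of a digital microscope: white base 200 (x) x 250 (y) x 45 mm high, black top; origin at the centre of its underside, z up. On it, in its frame in mm, stands a steel column 18 thick, 190 tall, at (80, 104), with a black camera turned aside over (135, 139), its underside 104 above the stage top. Stop rail and clip lie on the top
- rail_face (a point): middle of the foot of the stop rail's face, at stage (50, 30) mm on its top: an aluminium bar 12 x 96 mm, 8 high, along the stage's y from -18 to 78; its face looks to the stage's -x, towards slide and clip
- pivot (a point): the clip's pivot screw, on its axis, at stage (10, -30) mm on the stage's top. The clip turns -0.6 to 1.35 rad about it (yaw of clip minus yaw of stage, anticlockwise from above); parked at 0.8 to 1.2. At 0 the clip lies along the rail. Turning to lower yaw brings its nose to the slide's edge and pushes the slide to the rail. Friction 0.04 N m: it stays where left
- clip: the steel spring clip, a lever with two 60 mm arms; origin on the screw at the stage's top. Tail (12 wide, top 9 above the stage) along its -y with the thumb post; springy leaf along its +y, 6 N per mm at the nose, an upright pin 10 mm thick, 1 to 10 above the stage. The leaf is bent by up to 0.25 rad (15 mm at the nose) either way, NOT told by this pose: feel where the nose touches
- clip_post (a point): the clip's thumb post: upright round steel, 12 mm in diameter, 9 to 45 mm above the stage top, 60 mm from the screw; this point is 30 above the top. Equal arms: the force along the post's path is the nose's force on the slide plus 0.7 N of friction (a tight pinch adds drag as the post turns in the fingers; a loose hold does not). Clear when it is over 48 mm in stage x (yaw 0.68)
- slide: the loose glass counting slide, 35 (x) x 76 (y) x 4 mm, 26 g, lying on the stage between clip and rail, 4 to 12 mm short of the rail and up to 0.08 rad askew; origin at the centre of its underside. Home is at x = 32.5 mm in the stage's frame, long edge flat on the rail
- vial_center (a point): a bystander: amber glass vial, 22 mm in diameter, 34 high, standing loose on the stage near its (-x, +y) corner; its centre
- dish: a bystander: closed round clear dish, 90 mm in diameter, 14 high, loose on the table to the right; centre of its underside
- bottle: a bystander: white bottle, 48 mm in diameter, 100 high, loose on the table to the right; centre of its underside
- spare_slide: a bystander: plain glass slide, 26 x 76 x 4 mm, loose on the table to the left; centre of its underside
- pen: a bystander: blue pen, 120 mm long, 12 thick, loose on the table to the left; origin below its middle
There are look-alikes about, which are no part of the job. Leave any purple or yellow look-alike of the slide alone.

How it is judged (in metres and radians):
On the way, in this order (a step that is already met when the one before it is completed fails the run):
1. the clip's nose presses the slide, square against the rail, with more than 5 N for one and a half seconds (contact force between clip and slide above 5 N and x of slide in the frame of stage between 0.0305 and 0.0345 m and angle between the y axis of slide and the y axis of stage, either way round below 0.04 rad and y of slide in the frame of stage between 0.018 and 0.042 m and z of slide in the frame of stage below 0.0475 m), for 1.5 s.
2. the clip is swung clear again with the slide still home (x of clip_post in the frame of stage above 0.0475 m and x of slide in the frame of stage between 0.0305 and 0.0345 m and angle between the y axis of slide and the y axis of stage, either way round below 0.04 rad and y of slide in the frame of stage between 0.018 and 0.042 m and z of slide in the frame of stage below 0.0475 m), for 0.2 s.
At the end, for the whole second after the job is handed in: the slide lies flat on the stage, home against the rail (within 2 mm, within 0.04 rad of parallel, not more than 12 mm along the rail from y = 30 mm of the stage), at rest, and the clip is swung clear (its post at more than 47.5 mm in x of the stage) and still (all of step 2 and linear speed of slide below 0.01 m/s and angular speed of clip below 0.05 rad/s); the robot touches nothing.
It fails at once if the nose pressed the glass with more than 15 N (contact force between clip and slide above 15 N).
It fails at once if the robot touched the slide (contact force between the arm and slide above 0.3 N).
It fails at once if the fingers touched the slide (contact force between the fingers and slide above 0.3 N).
It fails at once if a bystander was disturbed (moved over 15 mm) (distance of any of vial_center, dish, bottle, spare_slide, pen from where it was at the start of the episode above 0.015 m).
It also fails if it takes over 64 s, if anything falls off the work surface, if the arm or the gripper's body presses on something with over 40 N, if the wrist force passes 120 N, or if a joint passes its speed limit or range.

### The arm

A 6-joint arm with a two-finger parallel gripper is mounted at the origin on the work surface. World frame = base frame: x ahead of the robot, y to its left, z up, the work surface at z = 0. Lengths are in mm, angles in degrees, forces in N, time in s.
With the tool pointing down it reaches from about 300 to 850 mm from the base axis. Payload 4.2 kg.
Tool frame: the origin (TCP) lies at the very end of the fingers, on their centre line; the grasp point (between the pads) lies 19 mm behind it; z points along the fingers, y is the direction in which the jaws open and shut (so a half turn about z gives the same grasp; the last joint's range is limited). The gripper opens to 91 mm and grips with 3 to 60 N. Pads are 32 mm wide; open, the fingers measure 118 mm over their backs; the gripper's body (76 mm by 178 mm) begins 60 mm behind the grasp point.
Start: joints at [65.317, 18.312, 89.639, -0, 72.044, -1.146], TCP at [229.626, 527.176, 213.976] pointing down, gripper open.
Joint ranges: [-177.97, 177.97], [-48.28, 115.42], [12.27, 149.76], [-77.06, 257.06], [2.81, 150.46], [-146.56, 146.56]. Speed limits (degrees/s): [147.25, 147.25, 180, 180, 180, 180].

### API

Orientations are given as [roll, pitch, yaw] about the fixed x, y, z axes, in that order (R = Rz(yaw) Ry(pitch) Rx(roll)).
In Python, from workcell import monitor, eyes, job gives the robot as it stands.
- The arm moves only by the tool move_arm, never from a script. Its argument "increments" is a list that holds one entry, the list of rows, each a list of 7 numbers: the opening, from 0 (shut) to 1 (fully open), then the shift along the tool's x, y, z in cm, then the turn, a rotation vector about the tool's x, y, z in rad. In form: [[[jaw, x, y, z, ax, ay, az], ...]]. A call has 1 to 12 rows; each row shifts and turns the pose as measured when the row begins, along the tool's axes as they then stand; what a row does not reach is not made up. A row lasts 1/8 s, in which the tool goes at most 62.5 mm and 10.7 degrees, less where a joint would pass 70% of its speed; a pose out of reach is approached as far as the arm can. A call is refused whole if a number of a shift passes 6.25 or a number of a turn 0.188, either way. A call with a gripper value outside its range is refused whole. The fingers move at their own pace and stop on an object; "force" is the grip in N (left out, the last holds). Time passes only in rows, so rows that do not move let the fingers close. It gives the time, the measured TCP pose, the force and the opening at its end, in the units of the state.
- monitor.state(): the state, without advancing time (a new reading comes with each control period).
- eyes.grab_frame(name): name is "scene" or "top" or "wrist"; returns a dict with "color" (420x560x3 uint8, red, green, blue), "z_map" (420x560 float32, mm along the optical axis (not along the pixel's ray), 0 where there is no reading), "camera_matrix" (3x3 intrinsics, pixels), "rvec" (rotation vector, rad) and "tvec" (3), from world to camera coordinates, as OpenCV has them. Camera axes: x right, y down, z forward; pixel columns grow to the right and rows downward; lengths in mm; the calibration is good to about 2 mm. A picture is of the moment at which its call begins.
- job.job_done(): hands the job in, once; it reports no verdict.
The state is a dict: "time_s": time; "qpos": joint angles; "qvel": joint speeds; "effort": joint torques, N m; "ee_pos": TCP position; "ee_rot": TCP orientation; "force": force on the tool from outside, world axes, zero at the start; "torque": the same for the moment, N m; "gripper_width": finger opening in mm.
Only numpy, scipy, OpenCV 4.12 (cv2) and the standard library are available. Lean on these libraries where they do the work, as an engineer would, in place of code of your own. Each camera call takes 0.05 s, during which the arm holds its last target. There are 200 camera calls.

## Working session

There is one attempt and no reset: what is moved stays moved. The work goes in short steps, Python scripts to look and compute and a tool call to move; the robot and the scene stay as the last step left them, time stands still between calls to the robot, and variables do not carry over. Pictures are saved under pics/ and viewed, about 8 in all and at most 12, crops included, and the job is handed in when it is done.

Besides the shell and the picture viewer there is one more tool, called after ">>>" as name(argument=value, ...), one argument or row to a line, values as JSON. move_arm: Moves the arm, as the interface text tells. Its arguments: {"type":"object","properties":{"increments":{"type":"array"},"force":{"type":"number"}},"required":["increments"]}

```bash
mkdir -p pics; ls; cat > h.py <<'E'
import numpy as np, cv2
from workcell import monitor, eyes, job
def grab(n):
    f=eyes.grab_frame(n); f['R']=cv2.Rodrigues(np.array(f['rvec'],float))[0]; f['t']=np.array(f['tvec'],float).ravel(); f['K']=np.array(f['camera_matrix'],float); return f
def ray(f,u,v,z):
    d=f['R'].T@np.linalg.inv(f['K'])@np.array([u,v,1.]); c=-f['R'].T@f['t']
    return c+d*(z-c[2])/d[2]
def proj(f,p):
    q=f['K']@(f['R']@np.array(p,float)+f['t']); return q[:2]/q[2]
def pts(f):
    h,w=f['z_map'].shape; u,v=np.meshgrid(np.arange(w),np.arange(h))
    c=np.stack([u,v,np.ones_like(u)],-1)@np.linalg.inv(f['K']).T*f['z_map'][...,None]
    return (c-f['t'])@f['R']
def save(n,img): cv2.imwrite('pics/'+n,cv2.cvtColor(img,cv2.COLOR_RGB2BGR))
E
python3 - <<'E'
from h import *
import pickle
s=monitor.state(); print(s)
F={n:grab(n) for n in('scene','top')}
pickle.dump(F,open('F0.pkl','wb'))
for n in F:
    save(n+'0.png',cv2.resize(F[n]['color'],(784,588)))
    print(n,-F[n]['R'].T@F[n]['t'],F[n]['K'][0,0])
E
```

```text
pics
{'time_s': 0.0, 'qpos': array([ 6.53172080e+01,  1.83524584e+01,  8.97063735e+01, -1.77894759e-03,
        7.20447512e+01, -1.14346437e+00]), 'qvel': array([-0.00417644,  0.00409794, -0.07361234,  0.0476039 , -0.0251143 ,
        0.04829154]), 'effort': array([-1.70273648e-03, -4.12464023e+01, -2.31973457e+01,  7.25425500e-02,
        4.59456746e-02, -1.43071270e-04]), 'ee_pos': array([229.41516633, 526.69415483, 213.11232062]), 'ee_rot': array([-1.79896404e+02, -3.76116582e-04,  1.56461222e+02]), 'force': array([ 0.05513349, -0.59038177,  1.13384565]), 'torque': array([-0.00228897,  0.0231424 ,  0.00607338]), 'gripper_width': 91.00973235092738}
scene [1063.85969746 -802.23067266  980.38544794] 543.0013853805564
top [ 438.50561803   22.04271632 1220.95988709] 469.1544008806308
```

View pics/top0.png

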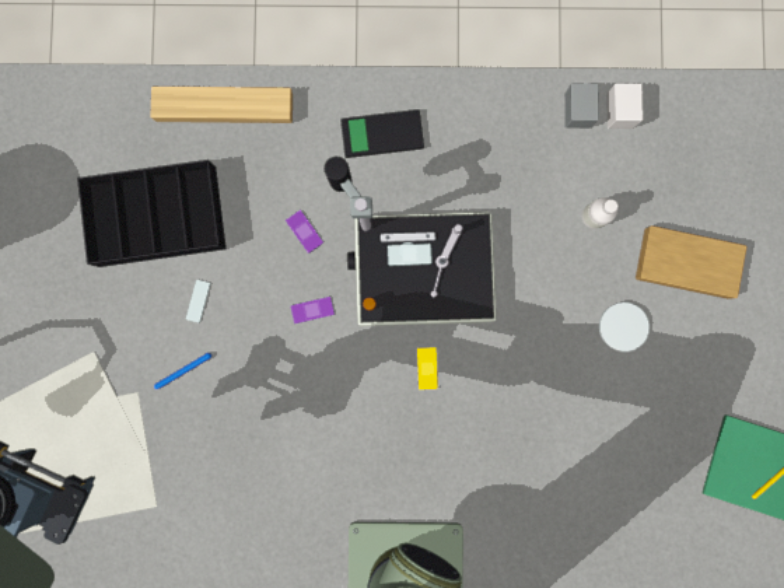

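View pics/scene0.png

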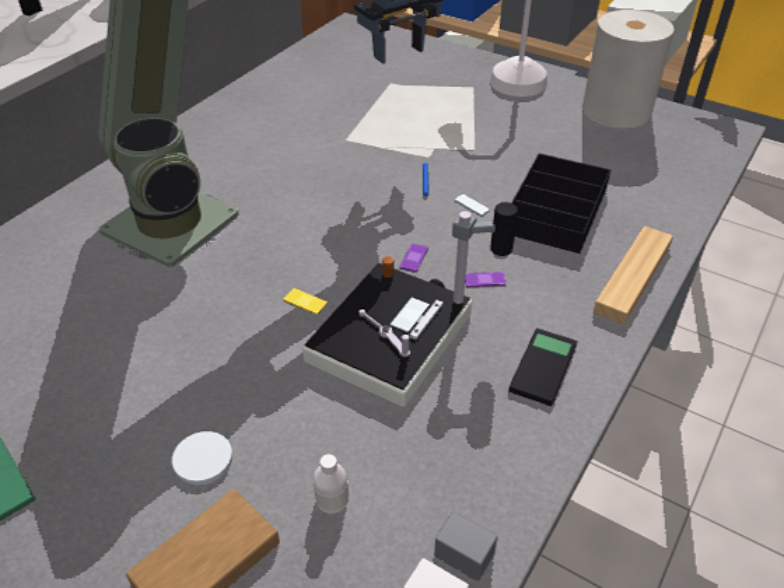

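Top view (784x588 px): stage at 357–495 × 213–324, pivot (442,262), post (458,230), nose (434,294), counting slide white at (409,255), rail (408,237), column (361,207). Look-alikes: purple (304,231) and (313,310), yellow (427,368), spare slide (198,301). None of them is on the stage, so I pick the white one on the stage.

```bash
cat > m.py <<'E'
from h import *
def stage(f,yaw0=None):
    P=pts(f); c=f['color'].astype(int)
    m=((abs(P[...,2]-45)<8)&(c.max(-1)<60)).astype(np.uint8)
    m=cv2.morphologyEx(m,cv2.MORPH_OPEN,np.ones((3,3),np.uint8))
    n,l,s,ct=cv2.connectedComponentsWithStats(m)
    k=1+s[1:,4].argmax(); v,u=np.where(l==k)
    return np.array([ray(f,a,b,45.)[:2] for a,b in zip(u,v)]).astype(np.float32),l==k
E
python3 - <<'E'
from m import *
import pickle
F=pickle.load(open('F0.pkl','rb'))
for n in('top','scene'):
    f=F[n]; w,m=stage(f); r=cv2.minAreaRect(w); print(n,r,m.sum())
f=F['top'];c=f['color'].astype(int);P=pts(f)
s=560/784
for nm,u,v,z in(('pivot',442,262,54),('post',458,230,90),('nose',434,294,55),('slide',409,255,49),('rail',408,237,53)):
    a,b=int(u*s),int(v*s); print(nm,ray(f,u*s,v*s,z),P[b,a],c[b,a])
cr=f['color'][140:240,235:370]; save('crop.png',cv2.resize(cr,None,fx=5.5,fy=5.5,interpolation=cv2.INTER_CUBIC))
E
```

```text
top ((563.281005859375, -32.04962921142578), (185.06683349609375, 234.49317932128906), 2.398531198501587) 5391
scene ((564.51416015625, -31.942184448242188), (190.33558654785156, 242.94793701171875), 2.38665509223938) 4253
pivot [572.34060287 -61.93298453  54.        ] [572.01816722 -59.7378776   59.78197003] [ 99 103 108]
post [624.35909991 -86.88101274  90.        ] [625.14620812 -86.58367991  89.45773287] [210 206 211]
nose [514.85825527 -47.88839912  55.        ] [514.57485289 -47.62883186  59.32775899] [204 199 204]
slide [584.99096271  -2.99430589  49.        ] [585.50840626  -2.65921135  47.72654088] [224 235 234]
rail [616.93713649  -0.85963237  53.        ] [6.17159893e+02 2.81336140e-01 5.61939342e+01] [215 215 218]
```

View pics/crop.png

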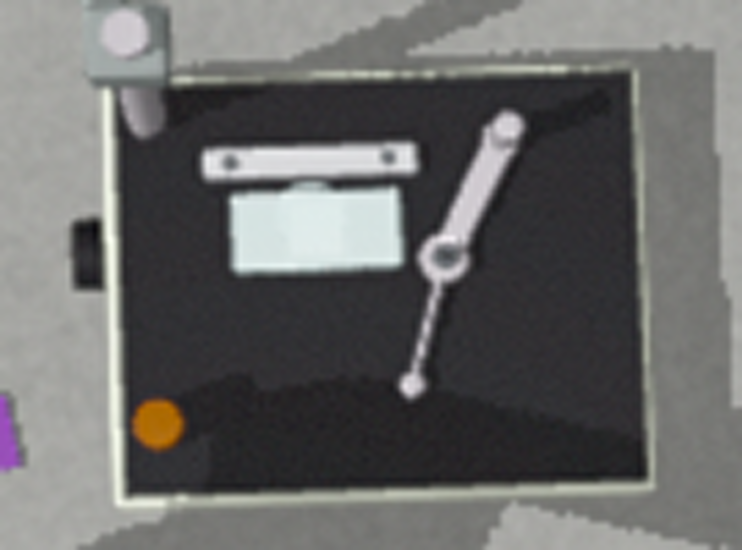

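Pivot, rail and slide agree with the stage pose (centre ≈ (563,-32), yaw ≈ 2.4°). Clip yaw is about 1.07 rad, and the nose appears bent about +0.22 rad. The tool's y axis is already close to the tangent at the post. I'll travel to above the post now.

>>> move_arm(
  increments=[
    [[1,-4.8,-3.2,0,0,0,0],[1,-4.8,-3.2,0,0,0,0],[1,-4.8,-3.2,0,0,0,0],[1,-4.8,-3.2,0,0,0,0],[1,-4.8,-3.2,0,0,0,0],[1,-4.8,-3.2,0,0,0,0],[1,-4.8,-3.2,0,0,0,0],[1,-4.8,-3.2,0,0,0,0],[1,-4.8,-3.2,0,0,0,0],[1,-4.8,-3.2,0,0,0,0],[1,-4.8,-3.2,0,0,0,0],[0.6,-3,-2,0,0,0,0]],
  ],
)

```text
time_s: 1.6
ee_pos: [602.3, -52.2, 209.2]
ee_rot: [-179.8, -0.2, 156.8]
force: [-0.1, 0.6, 0.0]
gripper_width: 83.7
```

>>> move_arm(
  increments=[
    [[0.5,-3.4,-2.3,0,0,0,0.04],[0.5,0,0,0,0,0,0],[0.5,0,0,0,0,0,0],[0.5,0,0,0,0,0,0]],
  ],
)

```text
time_s: 2.1
ee_pos: [624.5, -89.3, 206.6]
ee_rot: [-179.7, -0.4, 154.3]
force: [-0.2, -0.2, 1.0]
gripper_width: 46.3
```

```bash
python3 - <<'E'
from h import *
import pickle
f=grab('wrist'); pickle.dump(f,open('W.pkl','wb')); s=monitor.state()
print(s['ee_pos'],s['ee_rot'],s['force'],s['qpos'])
save('w.png',f['color']); P=pts(f)
for nm,p in(('post',(624,-87,90)),('pivot',(573,-62,54)),('nose',(515,-48,55))): print(nm,proj(f,p))
m=(abs(P[...,2]-90)<5)&(np.hypot(P[...,0]-624,P[...,1]+87)<25)
print(m.sum(),P[m].mean(0) if m.any() else 0, P[m].min(0),P[m].max(0))
E
```

```text
[624.49179878 -89.1409298  206.65981967] [-179.72562875   -0.42899313  154.30603878] [0.61347261 0.04728803 0.09298495] [ -9.09347709  23.89035184  82.09840795  -0.1456729   74.50078612
 -73.36101585]
post [285.7658503  206.64321881]
pivot [286.14569264 134.56646569]
nose [271.3914675  63.5157208]
173 [627.34128073 -86.49330572  90.84189876] [621.86652298 -92.40346589  85.62656086] [633.21886567 -80.98412751  92.72692922]
```

View pics/w.png

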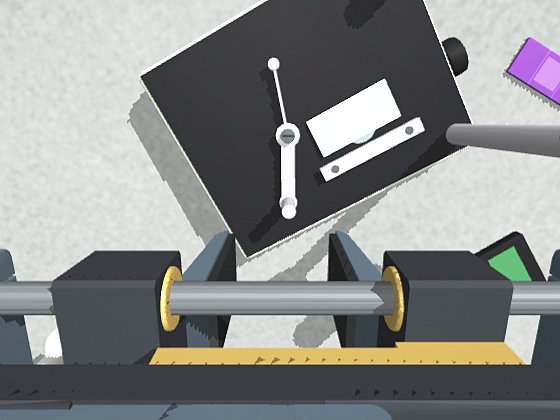

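Post at pixel (288,212), pivot (288,135) and nose (274,64). The jaws (234–330) straddle the post, so I descend.

>>> move_arm(
  increments=[
    [[0.5,-0.1,0.3,5,0,0,0],[0.5,0,0,5,0,0,0],[0.5,0,0,3.2,0,0,0],[0.5,0,0,0,0,0,0]],
  ],
)

```text
time_s: 2.65
ee_pos: [626.0, -83.3, 74.3]
ee_rot: [-179.8, -0.2, 154.6]
force: [0.5, 0.7, 0.3]
gripper_width: 45.5
```

```bash
python3 - <<'E'
from h import *
s=monitor.state(); print(s['ee_pos'],s['ee_rot'],s['force'],s['gripper_width'])
E
```

```text
[626.02143949 -83.34465158  74.3132828 ] [-1.79837702e+02 -1.53894312e-01  1.54596116e+02] [0.54511011 0.69712013 0.29224056] 45.45898581627278
```

>>> move_arm(
  increments=[
    [[0.5,-0.2,-0.25,1.1,0,0,0],[0.35,0,0,0,0,0,0],[0.25,0,0,0,0,0,0],[0.165,0,0,0,0,0,0],[0.165,0,0,0,0,0,0],[0.165,0,0,0,0,0,0]],
  ],
  force=5,
)

```text
time_s: 3.4
ee_pos: [630.2, -86.6, 68.7]
ee_rot: [180.0, 0.4, 154.7]
force: [-0.5, 0.3, 0.5]
gripper_width: 14.9
```

```bash
python3 - <<'E'
from h import *
import pickle
f=grab('wrist'); pickle.dump(f,open('W2.pkl','wb')); s=monitor.state()
print(s['ee_pos'],s['ee_rot'],s['force'],s['gripper_width'])
save('w2.png',f['color'])
E
```

```text
[630.20480701 -86.57021153  68.71859629] [179.99024273   0.41648709 154.64792838] [-0.23474301  0.57401472  0.53633988] 15.009872825394945
```

View pics/w2.png

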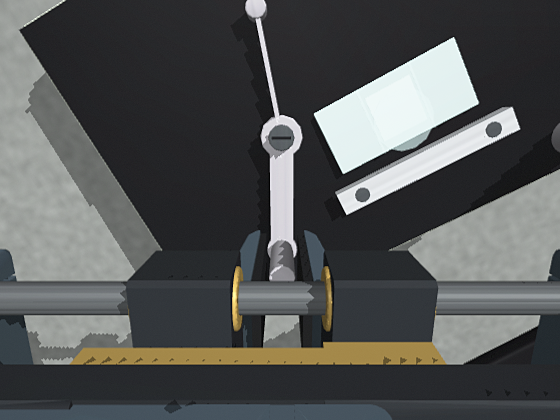

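The post is between the fingers (15 mm opening, 12 mm post). Now I swing clockwise with the tool turning along with the clip.

>>> move_arm(
  increments=[
    [[0.165,0.1,-0.6,0.3,0,0,0.1],[0.165,0.05,-0.72,0,0,0,0.12],[0.165,0.05,-0.72,0,0,0,0.12],[0.165,0.05,-0.72,0,0,0,0.12],[0.165,0.05,-0.72,0,0,0,0.12]],
  ],
)

```text
time_s: 4.08
ee_pos: [607.9, -111.3, 65.9]
ee_rot: [179.5, 0.4, 120.3]
force: [0.3, -0.3, -0.4]
gripper_width: 14.9
```

```bash
cat > g.py <<'E'
from h import *
s=monitor.state(); p=s['ee_pos']; piv=np.array([573.5,-62.5]); d=p[:2]-piv
th=np.arctan2(d[0],-d[1]); yaw=np.radians(s['ee_rot'][2]-90.)
ty=np.array([np.cos(yaw),np.sin(yaw)]); tx=np.array([-ty[1],ty[0]])
print('t',s['time_s'],'p',p.round(1),'rot',s['ee_rot'].round(1),'r %.1f th_stage %.3f tool_th %.3f w %.1f'%(np.hypot(*d),th-.042,yaw-.042,s['gripper_width']))
print('F tool x %.2f y %.2f z %.2f'%(s['force'][:2]@tx,s['force'][:2]@ty,s['force'][2]))
E
python3 g.py
```

```text
t 4.075 p [ 607.9 -111.3   65.9] rot [179.5   0.4 120.3] r 59.7 th_stage 0.572 tool_th 0.488 w 14.9
F tool x -0.42 y 0.12 z -0.45
```

>>> move_arm(
  increments=[
    [[0.165,0.05,-0.7,0,0,0,0.1],[0.165,0.05,-0.7,0,0,0,0.1],[0.165,0.03,-0.5,0,0,0,0.08],[0.165,0.03,-0.4,0,0,0,0.06]],
  ],
)

```text
time_s: 4.58
ee_pos: [587.4, -119.7, 66.0]
ee_rot: [179.1, 0.3, 100.1]
force: [0.5, 0.3, -0.9]
gripper_width: 15.1
```

```bash
python3 g.py
```

```text
t 4.575 p [ 587.4 -119.7   66. ] rot [179.1   0.3 100.1] r 58.9 th_stage 0.196 tool_th 0.135 w 15.1
F tool x 0.17 y 0.57 z -0.88
```

>>> move_arm(
  increments=[
    [[0.165,0,-0.2,0,0,0,0.03],[0.165,0,-0.2,0,0,0,0.03],[0.165,0,-0.2,0,0,0,0.03],[0.165,0,-0.2,0,0,0,0.03],[0.165,0,-0.2,0,0,0,0.03],[0.165,0,-0.2,0,0,0,0.03]],
  ],
)

```text
time_s: 5.32
ee_pos: [575.7, -121.2, 66.0]
ee_rot: [179.0, 0.2, 89.3]
force: [0.5, 0.2, -0.8]
gripper_width: 15.0
```

```bash
python3 g.py; python3 - <<'E'
from h import *
f=grab('wrist'); save('w3.png',f['color'])
E
```

```text
t 5.325 p [ 575.7 -121.2   66. ] rot [179.    0.2  89.3] r 58.7 th_stage -0.005 tool_th -0.055 w 15.0
F tool x 0.18 y 0.54 z -0.83
```

View pics/w3.png

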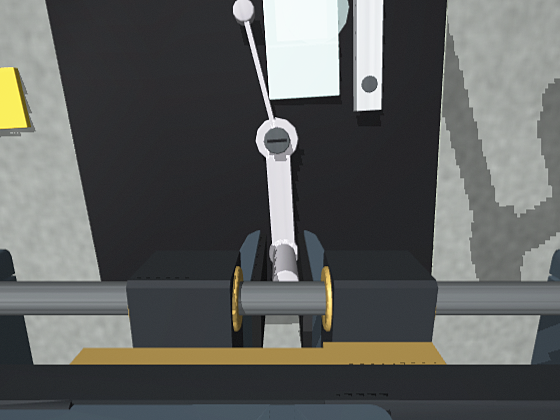

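Wrist view: the nose (244,10) is about 5 mm short of the slide edge (265,15), and the slide is about 6 mm short of the rail (356). I continue slowly.

>>> move_arm(
  increments=[
    [[0.165,0,-0.12,0,0,0,0.02],[0.165,0,-0.12,0,0,0,0.02],[0.165,0,-0.12,0,0,0,0.02],[0.165,0,-0.12,0,0,0,0.02],[0.165,0,-0.1,0,0,0,0.01],[0.165,0,-0.1,0,0,0,0.01],[0.165,0,-0.1,0,0,0,0.01]],
  ],
)

```text
time_s: 6.25
ee_pos: [567.4, -120.8, 66.0]
ee_rot: [179.0, 0.1, 82.5]
force: [1.4, -0.8, 0.1]
gripper_width: 15.1
```

```bash
python3 g.py
```

```text
t 6.25 p [ 567.4 -120.8   66. ] rot [1.79e+02 1.00e-01 8.25e+01] r 58.6 th_stage -0.146 tool_th -0.173 w 15.1
F tool x -0.64 y 1.49 z 0.13
```

>>> move_arm(
  increments=[
    [[0.165,0,-0.07,0,0,0,0.01],[0.165,0,-0.07,0,0,0,0.01],[0.165,0,-0.07,0,0,0,0.01]],
  ],
)

```text
time_s: 6.62
ee_pos: [565.2, -120.6, 66.0]
ee_rot: [179.0, 0.1, 80.6]
force: [1.2, 0.0, -0.1]
gripper_width: 14.9
```

```bash
python3 g.py
```

```text
t 6.625 p [ 565.2 -120.6   66. ] rot [1.79e+02 1.00e-01 8.06e+01] r 58.6 th_stage -0.183 tool_th -0.205 w 14.9
F tool x 0.22 y 1.16 z -0.14
```

>>> move_arm(
  increments=[
    [[0.165,0,-0.06,0,0,0,0.01],[0.165,0,-0.06,0,0,0,0.01]],
  ],
)

```text
time_s: 6.88
ee_pos: [564.0, -120.4, 66.0]
ee_rot: [179.0, 0.0, 79.4]
force: [1.0, -1.1, 0.3]
gripper_width: 15.3
```

```bash
python3 g.py
```

```text
t 6.875 p [ 564.  -120.4   66. ] rot [179.    0.   79.4] r 58.6 th_stage -0.205 tool_th -0.227 w 15.3
F tool x -0.89 y 1.18 z 0.25
```

>>> move_arm(
  increments=[
    [[0.165,0,-0.06,0,0,0,0.01],[0.165,0,-0.06,0,0,0,0.01]],
  ],
)

```text
time_s: 7.12
ee_pos: [563.1, -120.2, 66.0]
ee_rot: [178.9, 0.0, 78.2]
force: [2.5, -0.5, -0.5]
gripper_width: 14.9
```

```bash
python3 g.py
```

```text
t 7.125 p [ 563.1 -120.2   66. ] rot [178.9   0.   78.2] r 58.6 th_stage -0.220 tool_th -0.248 w 14.9
F tool x 0.06 y 2.56 z -0.51
```

>>> move_arm(
  increments=[
    [[0.165,0,-0.06,0,0,0,0],[0.165,0,-0.05,0,0,0,0]],
  ],
)

```text
time_s: 7.38
ee_pos: [562.9, -120.1, 66.0]
ee_rot: [178.8, 0.0, 78.2]
force: [3.6, -1.3, -1.6]
gripper_width: 15.3
```

```bash
python3 g.py
```

```text
t 7.375 p [ 562.9 -120.1   66. ] rot [178.8   0.   78.2] r 58.6 th_stage -0.224 tool_th -0.248 w 15.3
F tool x -0.55 y 3.74 z -1.64
```

>>> move_arm(
  increments=[
    [[0.165,0,-0.08,0,0,0,0],[0.165,0,-0.08,0,0,0,0]],
  ],
)

```text
time_s: 7.62
ee_pos: [562.5, -120.1, 66.1]
ee_rot: [178.6, 0.0, 78.2]
force: [4.3, -1.7, -3.4]
gripper_width: 14.9
```

```bash
python3 g.py
```

```text
t 7.625 p [ 562.5 -120.1   66.1] rot [178.6   0.   78.2] r 58.6 th_stage -0.231 tool_th -0.248 w 14.9
F tool x -0.83 y 4.58 z -3.36
```

>>> move_arm(
  increments=[
    [[0.165,0,-0.12,0,0.004,0,0],[0.165,0,-0.12,0,0.004,0,0]],
  ],
)

```text
time_s: 7.88
ee_pos: [561.9, -120.0, 66.2]
ee_rot: [178.9, 0.0, 78.2]
force: [6.2, -1.6, -4.5]
gripper_width: 15.3
```

```bash
python3 g.py
```

```text
t 7.875 p [ 561.9 -120.    66.2] rot [178.9   0.   78.2] r 58.7 th_stage -0.240 tool_th -0.248 w 15.3
F tool x -0.28 y 6.44 z -4.50
```

>>> move_arm(
  increments=[
    [[0.165,0,-0.15,0.02,0.002,0,0],[0.165,0,-0.15,0.02,0.002,0,0]],
  ],
)

```text
time_s: 8.12
ee_pos: [561.9, -120.0, 66.1]
ee_rot: [178.7, 0.0, 78.2]
force: [6.8, -1.7, -3.4]
gripper_width: 14.8
```

```bash
python3 g.py
```

```text
t 8.125 p [ 561.9 -120.    66.1] rot [178.7   0.   78.2] r 58.7 th_stage -0.242 tool_th -0.248 w 14.8
F tool x -0.24 y 6.99 z -3.43
```

>>> move_arm(
  increments=[
    [[0.165,0,-0.2,0.02,0.003,0,0],[0.165,0,-0.2,0.02,0.003,0,0]],
  ],
)

```text
time_s: 8.38
ee_pos: [561.6, -120.0, 66.2]
ee_rot: [178.6, 0.0, 78.2]
force: [6.9, -2.9, -3.8]
gripper_width: 15.2
```

```bash
python3 g.py
```

```text
t 8.375 p [ 561.6 -120.    66.2] rot [178.6   0.   78.2] r 58.7 th_stage -0.246 tool_th -0.248 w 15.2
F tool x -1.44 y 7.39 z -3.84
```

>>> move_arm(
  increments=[
    [[0.165,0,-0.22,0.02,0.003,0,0],[0.165,0,-0.22,0.02,0.003,0,0],[0.165,0,-0.22,0.02,0.003,0,0]],
  ],
)

```text
time_s: 8.75
ee_pos: [561.5, -120.0, 66.1]
ee_rot: [178.3, 0.0, 78.2]
force: [8.2, -1.2, -5.0]
gripper_width: 14.8
```

```bash
python3 g.py
```

```text
t 8.75 p [ 561.5 -120.    66.1] rot [178.3   0.   78.2] r 58.7 th_stage -0.247 tool_th -0.249 w 14.8
F tool x 0.48 y 8.27 z -5.04
```

>>> move_arm(
  increments=[
    [[0.165,0,-0.25,0.02,0.006,0,0],[0.165,0,-0.25,0.02,0.006,0,0],[0.165,0,-0.25,0.02,0.006,0,0]],
  ],
)

```text
time_s: 9.12
ee_pos: [561.4, -120.0, 66.2]
ee_rot: [178.4, 0.0, 78.1]
force: [7.9, -2.0, -5.5]
gripper_width: 14.5
```

```bash
python3 g.py
```

```text
t 9.125 p [ 561.4 -120.    66.2] rot [178.4   0.   78.1] r 58.7 th_stage -0.250 tool_th -0.249 w 14.5
F tool x -0.36 y 8.15 z -5.47
```

>>> move_arm(
  increments=[
    [[0.165,0,-0.28,0.04,0.006,0,0],[0.165,0,-0.28,0.04,0.006,0,0],[0.165,0,-0.28,0.04,0.006,0,0],[0.165,0,-0.28,0.04,0.006,0,0]],
  ],
)

```text
time_s: 9.62
ee_pos: [561.3, -120.0, 66.2]
ee_rot: [178.5, 0.0, 78.1]
force: [7.7, -2.1, -4.2]
gripper_width: 14.7
```

```bash
python3 g.py; python3 - <<'E'
from h import *
f=grab('wrist'); save('w4.png',f['color'])
E
```

```text
t 9.625 p [ 561.3 -120.    66.2] rot [178.5   0.   78.1] r 58.8 th_stage -0.251 tool_th -0.249 w 14.7
F tool x -0.47 y 7.98 z -4.19
```

View pics/w4.png

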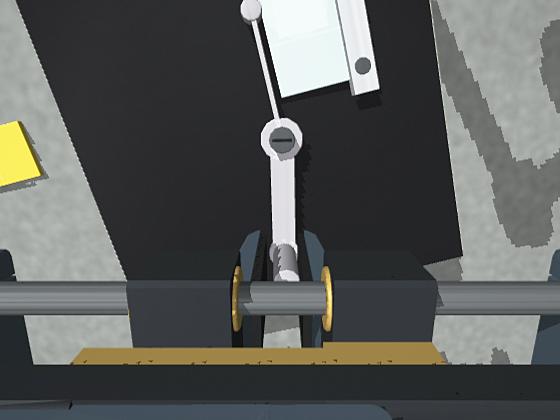

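The slide is flush on the rail (edge at about (350,75)) with the nose at (251,9) pressing on it. I hold about 1.5 s more at slightly higher force.

>>> move_arm(
  increments=[
    [[0.165,0,-0.32,0.04,0.006,0,0],[0.165,0,-0.32,0.04,0.006,0,0],[0.165,0,-0.32,0.04,0.006,0,0],[0.165,0,-0.32,0.04,0.006,0,0],[0.165,0,-0.32,0.04,0.006,0,0],[0.165,0,-0.32,0.04,0.006,0,0]],
  ],
)

```text
time_s: 10.42
ee_pos: [561.1, -120.0, 66.1]
ee_rot: [178.2, 0.0, 78.1]
force: [8.9, -2.3, -4.2]
gripper_width: 15.2
```

```bash
python3 g.py
```

```text
t 10.425 p [ 561.1 -120.    66.1] rot [178.2   0.   78.1] r 58.8 th_stage -0.254 tool_th -0.250 w 15.2
F tool x -0.40 y 9.20 z -4.22
```

>>> move_arm(
  increments=[
    [[0.165,0,-0.32,0.04,0.006,0,0],[0.165,0,-0.32,0.04,0.006,0,0],[0.165,0,-0.32,0.04,0.006,0,0],[0.165,0,-0.32,0.04,0.006,0,0],[0.165,0,-0.32,0.04,0.006,0,0],[0.165,0,-0.32,0.04,0.006,0,0],[0.165,0,-0.32,0.04,0.006,0,0],[0.165,0,-0.32,0.04,0.006,0,0]],
  ],
)

```text
time_s: 11.42
ee_pos: [561.3, -120.0, 66.1]
ee_rot: [177.8, 0.0, 78.0]
force: [10.0, -2.0, -5.4]
gripper_width: 15.0
```

```bash
python3 g.py
```

```text
t 11.425 p [ 561.3 -120.    66.1] rot [177.8   0.   78. ] r 58.7 th_stage -0.252 tool_th -0.251 w 15.0
F tool x 0.09 y 10.18 z -5.38
```

Held for over 3 s at about 6–9.5 N at the nose. Now I back off gently and swing clear.

>>> move_arm(
  increments=[
    [[0.165,0,0.05,0,0.01,0,0],[0.165,0,0.1,0,0.01,0,0],[0.165,0,0.15,0,0.01,0,-0.02],[0.165,0,0.2,0,0,0,-0.03],[0.165,0,0.3,0,0,0,-0.05],[0.165,0.03,0.5,0,0,0,-0.08],[0.165,0.03,0.6,0,0,0,-0.1],[0.165,0.03,0.6,0,0,0,-0.1],[0.165,0.03,0.6,0,0,0,-0.1],[0.165,0.03,0.6,0,0,0,-0.1]],
  ],
)

```text
time_s: 12.68
ee_pos: [589.1, -115.8, 64.4]
ee_rot: [-179.3, -0.4, 112.9]
force: [-0.3, -1.6, 0.1]
gripper_width: 15.3
```

```bash
python3 g.py
```

```text
t 12.675 p [ 589.1 -115.8   64.4] rot [-179.3   -0.4  112.9] r 55.6 th_stage 0.243 tool_th 0.357 w 15.3
F tool x -1.30 y -0.92 z 0.14
```

>>> move_arm(
  increments=[
    [[0.165,-0.1,0.6,0,0,0,-0.07],[0.165,-0.08,0.65,0,0,0,-0.08],[0.165,-0.05,0.65,0,0,0,-0.1],[0.165,-0.05,0.65,0,0,0,-0.1],[0.165,-0.03,0.65,0,0,0,-0.1],[0.165,-0.03,0.5,0,0,0,-0.1],[0.165,0,0,0,0,0,0]],
  ],
)

```text
time_s: 13.55
ee_pos: [615.1, -97.2, 62.8]
ee_rot: [-179.1, -1.4, 145.9]
force: [-0.1, -0.1, 0.4]
gripper_width: 15.0
```

```bash
python3 g.py
```

```text
t 13.55 p [615.1 -97.2  62.8] rot [-179.1   -1.4  145.9] r 54.2 th_stage 0.833 tool_th 0.933 w 15.0
F tool x 0.06 y -0.15 z 0.42
```

>>> move_arm(
  increments=[
    [[0.165,-0.1,0.5,0,0,0,0],[0.165,-0.1,0.3,0,0,0,0],[0.165,0,0,0,0,0,0],[0.25,0,0,0,0,0,0],[0.35,0,0,0,0,0,0],[0.5,0,0,0,0,0,0],[0.5,0,0,0,0,0,0],[0.5,0,0,-2,0,0,0],[0.5,0,0,-5,0,0,0],[0.5,0,0,-5,0,0,0],[0.5,0,0,-5,0,0,0],[0.5,0,0,0,0,0,0]],
  ],
)

```text
time_s: 15.05
ee_pos: [625.6, -91.8, 236.6]
ee_rot: [-179.0, -1.7, 145.7]
force: [0.2, -1.2, -0.5]
gripper_width: 45.7
```

```bash
python3 g.py; python3 - <<'E'
from h import *
f=grab('wrist'); save('w5.png',f['color'])
f=grab('top'); save('t5.png',cv2.resize(f['color'][140:240,235:370],None,fx=5.5,fy=5.5,interpolation=cv2.INTER_CUBIC))
E
```

```text
t 15.05 p [625.6 -91.8 236.6] rot [-179.    -1.7  145.7] r 59.8 th_stage 1.016 tool_th 0.930 w 45.7
F tool x -0.82 y -0.89 z -0.51
```

View pics/w5.png

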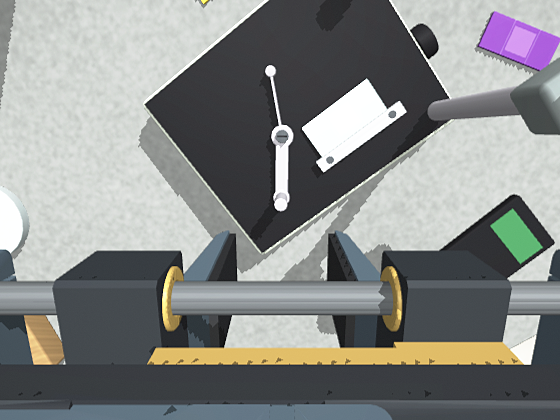

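Slide flush on the rail (about (350,115)), clip parked with post at (281,203), gripper clear above. I run one numeric check, then hand in if it passes.

```bash
python3 - <<'E'
from h import *
f=grab('wrist')
a=np.radians(2.4); R=np.array([[np.cos(a),np.sin(a)],[-np.sin(a),np.cos(a)]])
piv=ray(f,282,135,54)[:2]
S=lambda u,v,z: R@(ray(f,u,v,z)[:2]-piv)+[10,-30]
print('post',S(281,203,90)); hsv=cv2.cvtColor(f['color'],cv2.COLOR_RGB2GRAY)
for n,u,v in(('c1',304,127),('c2',366,80),('c3',388,108),('c4',326,157)): print(n,S(u,v,49))
ok=S(281,203,90)[0]>49
if ok: print('handing in',job.job_done())
E
```

```text
post [ 57.34422938 -65.47985196]
c1 [16.57766929 -8.61670938]
c2 [16.57905613 62.79825832]
c3 [49.93033254 65.39256966]
c4 [52.55337707 -8.14335932]
the job is handed in; nothing more can be done
handing in None
```

The clip pressed the slide home against the rail, and I then swung it clear, released it and handed the job in at about 15 s. No verdict was reported.

- **Press:** I held the thumb post loosely, turned the gripper along with the clip, and felt the nose reach the slide at a clip yaw of about -0.21 rad. The nose force was above 5 N for over 3 s, taken as the measured force along the post's path less 0.7 N of friction. It rose slowly from about 6 N to 9.5 N. The highest reading was 10.2 N at the post, well under the 15 N limit.
- **Final check, clip:** the post is at about x = 57 mm in the stage frame, against the 47.5 mm needed. The gripper is open and about 190 mm above the stage.
- **Final check, slide:** the wrist picture shows it flush along the rail. Corners I read off by hand span x = 16.6 to 50–52.6 mm and put the middle at about y = 28 mm.
- **Disagreement:** those corners put the slide's rail-side edge up to 2.6 mm past the rail face and about 2° askew, more than fits with it being flush. I put this down to pixel and calibration error of 1–2 mm.
- **Not checked:** I did not measure the bystanders afterwards. The arm stayed well above or away from them throughout.

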